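Sort two tested power modules at the repair bench

TASK

Two tested power modules stand in the lanes of the test dock. First push the failed one (cross-shaped tag) forward along its lane, without lifting it, so that it drops off the ledge into the reject tray below. Then lift the good one (round tag) out by its ends, lay it flat on the rubber pad and let go, take it again by its long sides, and set it gently, not dropped, flat on the floor of the pass nest between the tall cheeks; leave the other things on the bench where they are.

Things in the scene. Friction and masses are not known exactly. Their poses are not given: they have to be found in the camera images.
- good_module: The module that passed: black block on an aluminium base, 60 (its x) x 46 (its y) x 30 mm high, about 0.18 kg, flat white round tag 28 mm across on top. Origin at the centre of its underside, z up. Starts in either lane of the dock, its long x axis along the lane; the lane walls hide its long sides to full height, so only its two ends can be gripped there.
- failed_module: The module that failed: the same block (60 x 46 x 30 mm), but its flat white tag is a diagonal cross (X, arms 42 mm long, 8 mm wide). Origin at the centre of its underside. It stands in the other lane, its x axis along the lane.
- failed_module_center (a point): Centre of the failed module's volume, 15 mm above its underside.
- dock: Fixed test dock, left or right on the bench. Origin on the bench under the middle of its two lanes; x points along the lanes, away from the robot, to the ledge and tray. Grey block, flat top at 75 mm, x -60 to +22 mm (the ledge's edge), y -68 to +68 mm. Lane walls rise 30 mm above it, level with the modules' tops, from x = -32 to +28 mm; middle wall 20 mm thick, outer ones 9 mm.
- lane_left (a point): Middle of the dock's lane at y = +35 mm, on its floor (75 mm above the bench). Lane 50 mm wide, open at both ends. A module starts centred here within 2 mm, so its front end sticks out 8 mm past the ledge.
- lane_right (a point): The same for the lane at y = -35 mm.
- tray (a point): Centre of the floor of the reject tray, an open steel tray below the ledge, common to both lanes and part of the dock: inside 140 mm along the dock's x (+22 to +162 mm) and 144 mm in y, floor 4 mm and rim 45 mm above the bench.
- pass_nest: Fixed grey pass nest, on the other side from the dock. Origin on the bench under its centre. Base 92 (x) x 72 (y) mm, floor at 8 mm. Tall cheeks at the x ends: 67 mm apart inside, 12 mm thick, tops at 44 mm. Low lips at the y sides: 53 mm apart inside, 40 mm long, tops at 13 mm. Module's x goes along nest x, either way round; no room for fingers at its ends.
- nest_floor (a point): Centre of the pass nest's floor, 8 mm above the bench.
- pad: Fixed black rubber set-down pad, 130 (x) x 120 (y) x 4 mm, near the middle of the bench. Origin at the centre of its underside.
- heat_sink: Loose bystander, leave where it is: finned aluminium heat sink without any tag, 50 x 45 x 26 mm, beyond the pad.
- capacitor: Loose bystander, leave where it is: upright black can, 30 mm across, 45 mm high. Origin at the centre of its foot.
- battery: Loose bystander, leave where it is: block battery lying flat, 48 x 26 x 17 mm.
- dish: Loose bystander, leave where it is: shallow steel dish, 150 mm across, 22 mm high.
- multimeter: Loose bystander, leave where it is: red and black multimeter lying on its back, 185 x 90 x 46 mm.
- screwdriver: Loose bystander, leave where it is: blue screwdriver lying at the left side of the bench.
- brush: Loose bystander, leave where it is: white brush lying at the right side of the bench.

How it is judged (in metres and radians):
On the way, in this order (a step that is already met when the one before it is completed fails the run):
1. the failed module has dropped into the reject tray and lies still, while the good one still stands in its lane (x of failed_module_center in the frame of dock between 0.026 and 0.162 m and y of failed_module_center in the frame of dock between -0.072 and 0.072 m and z of failed_module_center in the frame of dock below 0.055 m and linear speed of failed_module below 0.03 m/s and height (world z) of good_module between 0.065 and 0.085 m and distance of good_module from where it was at the start of the episode below 0.02 m), for 0.2 s.
2. the good module lies flat on the rubber pad, let go (x of good_module in the frame of pad between -0.065 and 0.065 m and y of good_module in the frame of pad between -0.06 and 0.06 m and z of good_module in the frame of pad below 0.008 m and angle between good_module's own z axis and vertical below 0.1 rad and contact force between the fingers and good_module below 0.05 N and linear speed of good_module below 0.03 m/s), for 0.2 s.
At the end, for the whole second after the job is handed in: Good module flat on the pass nest floor (centre within 6 mm, underside within 3 mm of the floor, aligned within 0.15 rad, tilt under 0.06 rad); failed module inside the reject tray in any attitude (centre within its walls, under 55 mm high); both released and at rest (horizontal distance between good_module and nest_floor below 0.006 m and z of good_module in the frame of nest_floor below 0.003 m and angle between the x axis of good_module and the x axis of pass_nest, either way round below 0.15 rad and angle between good_module's own z axis and vertical below 0.06 rad and linear speed of good_module below 0.02 m/s and x of failed_module_center in the frame of dock between 0.026 and 0.162 m and y of failed_module_center in the frame of dock between -0.072 and 0.072 m and z of failed_module_center in the frame of dock below 0.055 m and linear speed of failed_module below 0.03 m/s); the robot touches nothing.
It fails at once if the failed module is lifted (underside's centre more than 30 mm above the lane floor) instead of pushed (height (world z) of failed_module above 0.105 m).
It fails at once if the good module is dropped (moves faster than 0.4 m/s while nothing of the robot touches it) (contact force between each of the fingers, the arm and good_module below 0.05 N and linear speed of good_module above 0.4 m/s).
It fails at once if a bystander is moved more than 30 mm (distance of any of heat_sink, capacitor, battery, dish, multimeter, screwdriver, brush from where it was at the start of the episode above 0.03 m).
It also fails if it takes over 61 s, if anything falls off the work surface, if the arm or the gripper's body presses on something with over 40 N, if the wrist force passes 120 N, or if a joint passes its speed limit or range.

ROBOT

A 6-joint arm with a two-finger parallel gripper is mounted at the origin on the work surface. World frame = base frame: x ahead of the robot, y to its left, z up, the work surface at z = 0. Lengths are in m, angles in degrees, forces in N, time in s.
With the tool pointing down it reaches from about 0.4 to 0.825 m from the base axis. Payload 7 kg.
Tool frame: the origin (TCP) lies midway between the tips of the shut fingers; the grasp point (between the pads) lies 19 mm behind it; z points along the fingers, y is the line along which they close (so a half turn about z gives the same grasp; the last joint's range is limited). The gripper opens to 88 mm and grips with 3 to 60 N. Pads are 19 mm wide; open, the fingers measure 130 mm over their backs; the gripper's body (78 mm by 193 mm) begins 47 mm behind the grasp point.
Start: joints at [-53.566, 20.546, 0.682, 0, -70.136, -16.507], TCP at [0.23, -0.635, 0.227] pointing down, gripper open.
Joint ranges: [-176.03, 176.03], [-82.01, 121.73], [-58.28, 71.71], [-173.87, 95.51], [-174.79, -0.11], [-173.66, 173.66]. Speed limits (degrees/s): [136.94, 136.94, 172.46, 180, 180, 180].

INTERFACE

Orientations are given as [roll, pitch, yaw] about the fixed x, y, z axes, in that order (R = Rz(yaw) Ry(pitch) Rx(roll)).
In Python, from plant import ctrl gives the robot as it stands.
- The arm moves only by the tool arm_command, never from a script. Its argument "steps" is a list of rows, each an object with "translation": the shift along the tool's x, y, z in mm, a list of three; "rotation": the turn, a rotation vector about the tool's x, y, z in units of 5 degrees (1.0 is 5 degrees), a list of three; "claw": the finger opening in mm, from 0 to 87.6. In form: [{"translation": [x, y, z], "rotation": [rx, ry, rz], "claw": claw}, ...]. A call has 1 to 5 rows; each row is the pose to reach, as a shift and turn from the pose commanded when the call began, along the tool's axes at that moment; what a row does not reach only later rows make up. A row lasts 1/10 s, in which the tool goes at most 50 mm and 8.59 degrees, less where a joint would pass 70% of its speed; a pose out of reach is approached as far as the arm can. A call with a gripper value outside its range is refused whole. The fingers move at their own pace and stop on an object; the grip force is fixed at half the most. Time passes only in rows, so rows that repeat a pose let the fingers close. It gives the time, the measured TCP pose, the force, the opening and the grip force at its end, in the units of the state.
- ctrl.get_obs(): the state, without advancing time (a new reading comes with each control period).
- ctrl.snapshot(name): name is "scene" or "top" or "wrist"; returns (picture, depth): 420x560x3 uint8, red, green, blue; 420x560 float32, m along the optical axis (not along the pixel's ray), 0 where there is no reading.
- ctrl.calibration(name): a dict with "vertical_fov" (degrees; the focal length in pixels is half the picture's height over the tangent of half this angle, whatever the lens; pixels are square), "cx", "cy" (the principal point, pixels), "k1" (the pictures are not rectified: a ray, as slopes to the right and down, at radius r is drawn at 1 + k1 r^2 times it, then the intrinsics apply), "rvec" (rotation vector, rad) and "tvec" (3), from world to camera coordinates, as OpenCV has them; the wrist camera has in their place "hand_eye" (4x4, takes a point from camera to tool coordinates, whose origin is the TCP and whose axes are the flange's). Camera axes: x right, y down, z forward; pixel columns grow to the right and rows downward; lengths in m; the calibration is good to about 2 mm. A picture is of the moment at which its call begins: read the wrist's pose just before it. calibration takes no time and is no camera call.
- ctrl.close_job(): hands the job in; it is judged then, once.
The state is a dict: "clock": time; "joint_pos": joint angles; "qvel": joint speeds; "tau": joint torques, N m; "tool_pos": TCP position; "orientation": TCP orientation; "force": force on the tool from outside, world axes, zero at the start; "moment": the same for the moment, N m; "opening": finger opening in m; "gripper_force": force on a finger pad.
Only numpy, scipy, OpenCV 4.12 (cv2) and the standard library are available. Lean on these libraries where they do the work, as an engineer would, in place of code of your own. Each camera call takes 0.05 s, during which the arm holds its last target. There are 200 camera calls.

## Working session

There is one attempt and no reset: what is moved stays moved. The work goes in short steps, Python scripts to look and compute and a tool call to move; the robot and the scene stay as the last step left them, time stands still between calls to the robot, and variables do not carry over. Pictures are saved under pics/ and viewed, at most 10 in all, crops included, and the job is handed in when it is done.

Besides the shell and the picture viewer there is one more tool, called after "Emit:" as name([rows], argument=value, ...), one row to a line, values as JSON. arm_command: Moves the arm, as the interface text tells. Its arguments: {"type":"object","properties":{"steps":{"type":"array"}},"required":["steps"]}

```bash
ls; mkdir -p pics; cat > h.py <<'E'
import numpy as np, cv2
from plant import ctrl
from scipy.spatial.transform import Rotation as R
def K(c):
    f=210/np.tan(np.radians(c["vertical_fov"])/2)
    return f,c["cx"],c["cy"],c["k1"]
def cam(name,obs=None):
    c=ctrl.calibration(name)
    if "rvec" in c:
        Rm=R.from_rotvec(np.ravel(c["rvec"])).as_matrix(); return c,Rm.T,-Rm.T@np.ravel(c["tvec"])
    T=np.eye(4);T[:3,:3]=R.from_euler('xyz',obs["orientation"],degrees=True).as_matrix();T[:3,3]=obs["tool_pos"]
    M=T@np.array(c["hand_eye"]); return c,M[:3,:3],M[:3,3]
def rays(c,uv):
    f,cx,cy,k=K(c); d=(np.atleast_2d(uv).astype(float)-[cx,cy])/f
    s=d.copy()
    for _ in range(20): s=d/(1+k*(s**2).sum(1,keepdims=True))
    return np.c_[s,np.ones(len(s))]
def onplane(name,uv,z,obs=None):
    c,Rw,o=cam(name,obs); d=rays(c,uv)@Rw.T
    return o+d*((z-o[2])/d[:,2])[:,None]
def cloud(name,depth,obs=None):
    c,Rw,o=cam(name,obs); v,u=np.mgrid[:420,:560]
    d=rays(c,np.c_[u.ravel(),v.ravel()])*depth.reshape(-1,1)
    return (d@Rw.T+o).reshape(420,560,3)
E
python3 - <<'E'
from h import *
o=ctrl.get_obs();print(o)
p,d=ctrl.snapshot("top");cv2.imwrite("pics/top.png",p[...,::-1]);np.savez("top.npz",p=p,d=d)
p2,d2=ctrl.snapshot("scene");cv2.imwrite("pics/scene.png",p2[...,::-1])
for n in("top","scene","wrist"):print(ctrl.calibration(n))
E
```

```text
pics
{'clock': 0.0, 'joint_pos': array([-5.35658182e+01,  2.05909027e+01,  6.33713696e-01, -1.92344750e-02,
       -7.01354809e+01, -1.65066526e+01]), 'qvel': array([-0.07887128,  0.05686016, -0.09642433, -0.05276886, -0.0226418 ,
       -0.06515135]), 'tau': array([ 6.70111112e-04, -5.82719100e+01,  2.93068779e+01,  6.99743852e+00,
        6.96397852e-03, -1.84136634e-04]), 'tool_pos': array([ 0.22986275, -0.6341387 ,  0.22563102]), 'orientation': array([ 1.79906011e+02, -8.99599116e-03, -1.60079014e+02]), 'force': array([ 0.34744399, -0.97632381, -0.11470584]), 'moment': array([-0.00152378, -0.03303673,  0.00419627]), 'gripper_force': 0.0, 'opening': 0.08760726309834119}
{'vertical_fov': 55.58497058947404, 'cx': 279.6073692669134, 'cy': 210.46524818775956, 'k1': -0.1087835516458734, 'rvec': array([ 2.20835906, -2.16940904,  0.0537624 ]), 'tvec': array([-0.01113789,  0.53240629,  1.37702497])}
{'vertical_fov': 56.708779782888, 'cx': 268.54658056363564, 'cy': 212.42332376538218, 'k1': 0.03004727117196851, 'rvec': array([ 0.72253699,  2.78456836, -0.86004553]), 'tvec': array([ 0.46878045, -0.16792451,  1.36431761])}
{'vertical_fov': 60.6315714944675, 'cx': 280.81350298389685, 'cy': 212.46426214056518, 'k1': -0.03279717645760469, 'hand_eye': array([[-1.98405625e-04, -9.55760705e-01, -2.94145264e-01,
         8.15140059e-02],
       [ 9.99999974e-01, -1.56569848e-04, -1.65776294e-04,
        -3.08304349e-05],
       [ 1.12388189e-04, -2.94145289e-01,  9.55760711e-01,
        -1.58494412e-01],
       [ 0.00000000e+00,  0.00000000e+00,  0.00000000e+00,
         1.00000000e+00]])}
```

View pics/top.png

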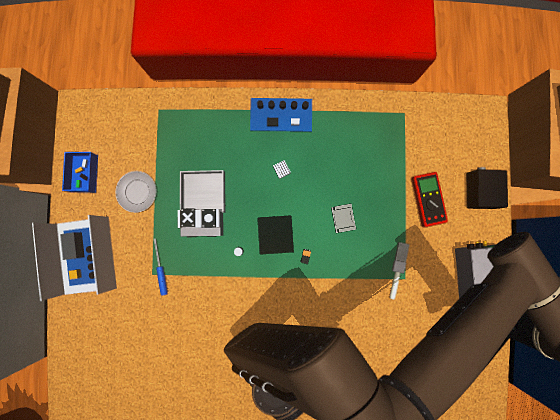

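View pics/scene.png

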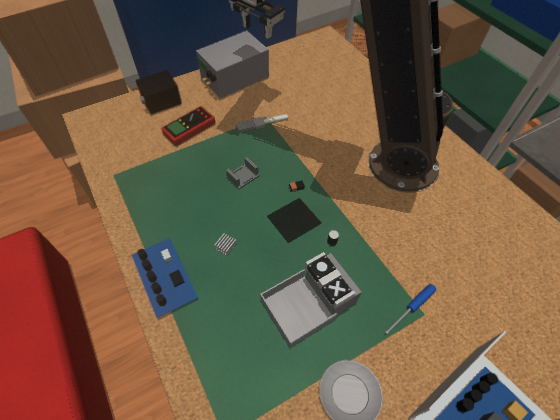

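The top view shows the dock on the left, with the cross tag at (187,217) in the left lane and the round tag at (209,217) in the right. The pad is at (276,235), the nest at (344,218), the capacitor at (238,252), the battery at (306,256) and the heat sink at (282,169).

```bash
python3 - <<'E'
from h import *
z=np.load("top.npz");p=z["p"];d=z["d"];P=cloud("top",d)
for n,uv,zz in(("X",(187,217),.105),("O",(209,217),.105),("pad",(276,235),.004),("nest",(344,218),.03),("cap",(238,252),.045),("bat",(306,256),.017),("sink",(282,169),.026)):
    print(n,onplane("top",uv,zz)[0].round(3),P[uv[1],uv[0]].round(3))
hsv=cv2.cvtColor(p,cv2.COLOR_RGB2HSV)
def rect(mask,x0,y0,x1,y1,zz,n):
    m=np.zeros_like(mask);m[y0:y1,x0:x1]=mask[y0:y1,x0:x1]
    c=max(cv2.findContours(m,cv2.RETR_EXTERNAL,cv2.CHAIN_APPROX_NONE)[0],key=cv2.contourArea)
    w=onplane("top",c[:,0],zz)[:,:2]; r=cv2.minAreaRect((w*1000).astype(np.float32));print(n,r)
rect((hsv[...,2]<45).astype(np.uint8)*255,250,205,300,262,.004,"pad")
rect((hsv[...,1]<90).astype(np.uint8)*255,325,198,362,240,.04,"nest@40")
H=P[...,2]
rect(((H>.02)).astype(np.uint8)*255,170,160,232,242,.09,"dock")
rect(((H>.095)).astype(np.uint8)*255,170,160,232,242,.105,"docktop")
rect(((H>.03)).astype(np.uint8)*255,325,198,362,240,.044,"nestcheeks")
E
```

```text
X [0.501 0.302 0.105] [0.501 0.303 0.101]
O [0.502 0.229 0.105] [0.502 0.229 0.104]
pad [0.447 0.01  0.004] [0.447 0.01  0.004]
nest [ 0.509 -0.225  0.03 ] [ 0.51  -0.228  0.01 ]
cap [0.387 0.137 0.045] [0.387 0.137 0.048]
bat [ 0.376 -0.096  0.017] [ 0.376 -0.096  0.016]
sink [ 0.677 -0.007  0.026] [ 0.68  -0.007  0.005]
pad ((449.4510803222656, 11.838146209716797), (128.6603240966797, 117.59317016601562), 4.539124011993408)
nest@40 ((509.5061340332031, -221.07901000976562), (90.59611511230469, 70.76216125488281), 11.45113468170166)
dock ((549.0642700195312, 259.90631103515625), (220.3525390625, 154.526123046875), 1.1999999284744263)
docktop ((499.6247863769531, 265.5321044921875), (62.51148223876953, 133.3137969970703), 1.144485592842102)
nestcheeks ((471.585693359375, -232.45816040039062), (11.393331527709961, 60.06256103515625), 12.152915000915527)
```

```bash
cat > nav.py <<'E'
import numpy as np, json, os
# nominal commanded pose: x,y,z (mm), yaw (deg), tool straight down
F="nom.json"
def get(): return np.array(json.load(open(F))) if os.path.exists(F) else np.array([230,-635,227,-160.07])
def axes(yaw):
    a=np.radians(yaw); c,s=np.cos(a),np.sin(a)
    return np.array([[c,s,0],[s,-c,0],[0,0,-1]]) # columns = tool axes in world
def go(*wps,claw,step=45,n0=1,settle=0):
    """print the move rows through the waypoints (x,y,z,yaw), and keep the nominal pose"""
    q=get(); path=[]
    for w in wps:
        w=np.array(w,float); last=path[-1] if path else q
        dy=w[3]-last[3]
        n=max(n0,int(np.ceil(max(np.linalg.norm(w[:3]-last[:3])/step,abs(dy)/8.4))))
        path+=[last+(w-last)*k/n for k in range(1,n+1)]
    path+=[path[-1]]*settle
    while path:
        ch,path=path[:5],path[5:]; A=axes(q[3]); rows=[]
        for w in ch:
            t=np.round(A.T@(w[:3]-q[:3]),1); r=round(-(w[3]-q[3])/5,2)
            rows.append({"translation":[float(v)+0.0 for v in t],"rotation":[0,0,r],"claw":claw})
        print(json.dumps(rows).replace(" ",""))
        q=np.r_[q[:3]+A@t, q[3]-5*r]
    json.dump(list(q),open(F,"w")); print("end",q.round(1))
E
python3 -c "
from nav import *
go((480,-350,260,-140),(520,-100,260,-110),(440,265,230,-89),claw=0,settle=1)"
```

```text
[{"translation":[-36.9,20.3,-3.7],"rotation":[0,0,-0.45],"claw":0},{"translation":[-73.8,40.6,-7.3],"rotation":[0,0,-0.89],"claw":0},{"translation":[-110.7,60.9,-11.0],"rotation":[0,0,-1.34],"claw":0},{"translation":[-147.6,81.2,-14.7],"rotation":[0,0,-1.78],"claw":0},{"translation":[-184.5,101.5,-18.3],"rotation":[0,0,-2.23],"claw":0}]
[{"translation":[-40.2,12.8,-3.7],"rotation":[0,0,-0.45],"claw":0},{"translation":[-80.3,25.6,-7.4],"rotation":[0,0,-0.89],"claw":0},{"translation":[-120.5,38.3,-11.0],"rotation":[0,0,-1.34],"claw":0},{"translation":[-160.6,51.1,-14.7],"rotation":[0,0,-1.78],"claw":0},{"translation":[-187.8,83.4,-14.7],"rotation":[0,0,-2.78],"claw":0}]
[{"translation":[-34.2,24.7,0.0],"rotation":[0,0,-1.0],"claw":0},{"translation":[-68.3,49.5,0.0],"rotation":[0,0,-2.0],"claw":0},{"translation":[-102.5,74.2,0.0],"rotation":[0,0,-3.0],"claw":0},{"translation":[-136.7,99.0,0.0],"rotation":[0,0,-4.0],"claw":0},{"translation":[-170.8,123.8,0.0],"rotation":[0,0,-5.0],"claw":0}]
[{"translation":[-35.1,22.2,3.3],"rotation":[0,0,-0.47],"claw":0},{"translation":[-70.2,44.4,6.7],"rotation":[0,0,-0.94],"claw":0},{"translation":[-105.2,66.7,10.0],"rotation":[0,0,-1.4],"claw":0},{"translation":[-140.3,88.9,13.3],"rotation":[0,0,-1.87],"claw":0},{"translation":[-175.3,111.1,16.7],"rotation":[0,0,-2.34],"claw":0}]
[{"translation":[-38.9,14.7,3.3],"rotation":[0,0,-0.46],"claw":0},{"translation":[-77.7,29.4,6.6],"rotation":[0,0,-0.93],"claw":0},{"translation":[-116.6,44.0,10.0],"rotation":[0,0,-1.4],"claw":0},{"translation":[-155.4,58.7,13.3],"rotation":[0,0,-1.86],"claw":0},{"translation":[-155.4,58.7,13.3],"rotation":[0,0,-1.86],"claw":0}]
end [440. 265. 230. -89.]
```

```bash
rm nom.json; sed -i 's/np.round(A.T@(w\[:3\]-q\[:3\]),1)/np.round(A.T@(w[:3]-q[:3]))/; s|/5,2)|/5,1)|; s/\[float(v)+0.0 for v/[int(v) for v/' nav.py
python3 -c "
from nav import *
go((480,-350,260,-140),(520,-100,260,-110),(440,265,230,-89),claw=0,settle=1)"
```

```text
[{"translation":[-37,20,-4],"rotation":[0,0,-0.4],"claw":0},{"translation":[-74,41,-7],"rotation":[0,0,-0.9],"claw":0},{"translation":[-111,61,-11],"rotation":[0,0,-1.3],"claw":0},{"translation":[-148,81,-15],"rotation":[0,0,-1.8],"claw":0},{"translation":[-185,102,-18],"rotation":[0,0,-2.2],"claw":0}]
[{"translation":[-40,12,-4],"rotation":[0,0,-0.5],"claw":0},{"translation":[-80,25,-8],"rotation":[0,0,-0.9],"claw":0},{"translation":[-120,38,-11],"rotation":[0,0,-1.4],"claw":0},{"translation":[-160,51,-15],"rotation":[0,0,-1.8],"claw":0},{"translation":[-187,83,-15],"rotation":[0,0,-2.8],"claw":0}]
[{"translation":[-34,25,0],"rotation":[0,0,-1.0],"claw":0},{"translation":[-68,50,0],"rotation":[0,0,-2.0],"claw":0},{"translation":[-103,75,0],"rotation":[0,0,-3.0],"claw":0},{"translation":[-137,100,0],"rotation":[0,0,-4.0],"claw":0},{"translation":[-171,124,0],"rotation":[0,0,-5.0],"claw":0}]
[{"translation":[-35,23,3],"rotation":[0,0,-0.5],"claw":0},{"translation":[-70,45,7],"rotation":[0,0,-0.9],"claw":0},{"translation":[-105,67,10],"rotation":[0,0,-1.4],"claw":0},{"translation":[-140,89,13],"rotation":[0,0,-1.9],"claw":0},{"translation":[-175,112,17],"rotation":[0,0,-2.3],"claw":0}]
[{"translation":[-39,15,3],"rotation":[0,0,-0.5],"claw":0},{"translation":[-78,29,6],"rotation":[0,0,-1.0],"claw":0},{"translation":[-117,44,10],"rotation":[0,0,-1.4],"claw":0},{"translation":[-155,59,13],"rotation":[0,0,-1.9],"claw":0},{"translation":[-155,59,13],"rotation":[0,0,-1.9],"claw":0}]
end [440.  264.7 230.  -89.1]
```

Emit:
arm_command([
  {"translation":[-37,20,-4],"rotation":[0,0,-0.4],"claw":0},
  {"translation":[-74,41,-7],"rotation":[0,0,-0.9],"claw":0},
  {"translation":[-111,61,-11],"rotation":[0,0,-1.3],"claw":0},
  {"translation":[-148,81,-15],"rotation":[0,0,-1.8],"claw":0},
  {"translation":[-185,102,-18],"rotation":[0,0,-2.2],"claw":0},
])

```text
clock: 0.6
tool_pos: [0.37, -0.4742, 0.2445]
orientation: [180.0, -0.0, -149.0]
force: [1.0, -0.7, 0.9]
opening: 0.0531
gripper_force: 0.0
```

Emit:
arm_command([
  {"translation":[-40,12,-4],"rotation":[0,0,-0.5],"claw":0},
  {"translation":[-80,25,-8],"rotation":[0,0,-0.9],"claw":0},
  {"translation":[-120,38,-11],"rotation":[0,0,-1.4],"claw":0},
  {"translation":[-160,51,-15],"rotation":[0,0,-1.8],"claw":0},
  {"translation":[-187,83,-15],"rotation":[0,0,-2.8],"claw":0},
])

```text
clock: 1.1
tool_pos: [0.4891, -0.3072, 0.2591]
orientation: [180.0, -0.0, -135.0]
force: [-0.6, 0.5, -0.8]
opening: 0.0132
gripper_force: 0.0
```

Emit:
arm_command([
  {"translation":[-34,25,0],"rotation":[0,0,-1.0],"claw":0},
  {"translation":[-68,50,0],"rotation":[0,0,-2.0],"claw":0},
  {"translation":[-103,75,0],"rotation":[0,0,-3.0],"claw":0},
  {"translation":[-137,100,0],"rotation":[0,0,-4.0],"claw":0},
  {"translation":[-171,124,0],"rotation":[0,0,-5.0],"claw":0},
])

```text
clock: 1.6
tool_pos: [0.5202, -0.098, 0.2595]
orientation: [180.0, 0.0, -109.9]
force: [0.1, -0.5, 0.6]
opening: 0.0003
gripper_force: 0.0
```

Emit:
arm_command([
  {"translation":[-35,23,3],"rotation":[0,0,-0.5],"claw":0},
  {"translation":[-70,45,7],"rotation":[0,0,-0.9],"claw":0},
  {"translation":[-105,67,10],"rotation":[0,0,-1.4],"claw":0},
  {"translation":[-140,89,13],"rotation":[0,0,-1.9],"claw":0},
  {"translation":[-175,112,17],"rotation":[0,0,-2.3],"claw":0},
])

```text
clock: 2.1
tool_pos: [0.4746, 0.1045, 0.2424]
orientation: [-180.0, 0.0, -98.5]
force: [1.6, 1.2, 0.0]
opening: 0.0006
gripper_force: 0.0
```

Emit:
arm_command([
  {"translation":[-39,15,3],"rotation":[0,0,-0.5],"claw":0},
  {"translation":[-78,29,6],"rotation":[0,0,-1.0],"claw":0},
  {"translation":[-117,44,10],"rotation":[0,0,-1.4],"claw":0},
  {"translation":[-155,59,13],"rotation":[0,0,-1.9],"claw":0},
  {"translation":[-155,59,13],"rotation":[0,0,-1.9],"claw":0},
])

```text
clock: 2.6
tool_pos: [0.439, 0.2686, 0.2286]
orientation: [180.0, -0.0, -88.8]
force: [-0.3, -1.3, -0.2]
opening: 0.0007
gripper_force: 0.0
```

```bash
python3 - <<'E'
from h import *
o=ctrl.get_obs();print(o["tool_pos"],o["orientation"],o["joint_pos"])
p,d=ctrl.snapshot("wrist");cv2.imwrite("pics/w1.png",p[...,::-1]);np.savez("w1.npz",p=p,d=d,t=o["tool_pos"],r=o["orientation"])
E
```

```text
[0.43902482 0.26860833 0.22864836] [ 1.79956108e+02 -2.45271695e-02 -8.87910413e+01] [ 5.33238064e+01  5.30258833e+00 -1.90371054e+01 -2.14821370e-02
 -6.57066190e+01 -5.21060112e+01]
```

View pics/w1.png

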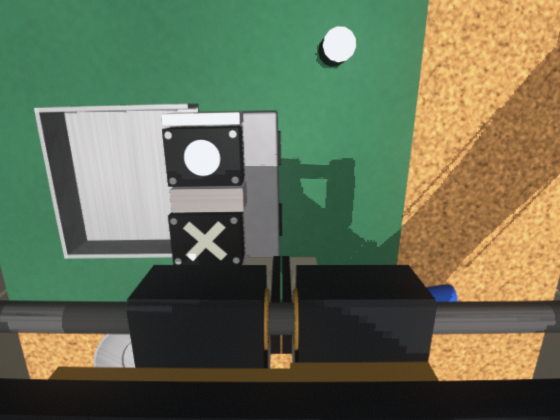

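The wrist view shows the round tag at (202,157), the cross tag at (206,240), the tray at the left and the capacitor at (340,44).

```bash
python3 - <<'E'
from h import *
z=np.load("w1.npz");p=z["p"];d=z["d"]
o2=ctrl.get_obs();print(o2["tool_pos"],o2["orientation"],o2["clock"])
o=dict(tool_pos=z["t"],orientation=z["r"])
P=cloud("wrist",d,o)
hsv=cv2.cvtColor(p,cv2.COLOR_RGB2HSV)
def comp(x0,y0,x1,y1,n,mask,zz):
    m=np.zeros((420,560),np.uint8);m[y0:y1,x0:x1]=mask[y0:y1,x0:x1]
    c=max(cv2.findContours(m,cv2.RETR_EXTERNAL,cv2.CHAIN_APPROX_NONE)[0],key=cv2.contourArea)
    f=np.zeros_like(m);cv2.drawContours(f,[c],-1,1,-1);v,u=np.nonzero(f&(m>0))
    w=onplane("wrist",np.c_[u,v],zz,o); r=cv2.minAreaRect((w[:,:2]*1000).astype(np.float32))
    print(n,w[:,:2].mean(0).round(4),[np.round(a,1) for a in r],"depth z",np.median(P[v,u,2]).round(4))
br=((hsv[...,2]>140)).astype(np.uint8)
comp(178,135,230,180,"O",br,.105); comp(175,217,235,258,"X",br,.105)
H=P[...,2]
m=((H>.066)&(H<.084)).astype(np.uint8);comp(240,100,285,262,"deck",m,.075)
v,u=np.nonzero(m[:262,240:285]);q=P[v,u+240];print(q[:,:2].min(0),q[:,:2].max(0))
m=((H>.095)&(H<.12)).astype(np.uint8);v,u=np.nonzero(m[95:190,150:250]);q=P[v+95,u+150];print("good top",np.percentile(q,[1,50,99],axis=0).round(4))
comp(160,187,248,214,"midwall",((hsv[...,2]>120)).astype(np.uint8),.105)
E
```

```text
[0.43919344 0.26690047 0.22878333] [ 1.79941219e+02 -5.31436551e-02 -8.88812463e+01] 2.65
O [0.5005 0.2309] [array([500.6, 231.2]), array([27.8, 27.7]), np.float64(88.4)] depth z 0.1062
X [0.5006 0.3008] [array([500.8, 300.3]), array([33.6, 31.6]), np.float64(1.3)] depth z 0.1062
deck [0.4559 0.2595] [array([456.3, 263.1]), array([ 32.8, 135.2]), np.float64(1.1)] depth z 0.0753
[0.43875567 0.195758  ] [0.47311177 0.33043549]
good top [[0.4704 0.197  0.0969]
 [0.4993 0.2261 0.1053]
 [0.5292 0.2566 0.1074]]
midwall [0.5028 0.2656] [array([502.4, 265.7]), array([69.5, 22. ]), np.float64(1.2)] depth z 0.1051
```

```bash
python3 -c "
from nav import *
go((425,299,140,-89),claw=0)
go((425,299,82,-89),claw=0,step=30,settle=2)
go((455,300,82,-89),(520,301,82,-89),claw=0,step=17,settle=1)"
```

```text
[{"translation":[-12,5,30],"rotation":[0,0,-0.0],"claw":0},{"translation":[-23,10,60],"rotation":[0,0,-0.0],"claw":0},{"translation":[-35,14,90],"rotation":[0,0,-0.0],"claw":0}]
end [425.4 299.5 140.  -89.1]
[{"translation":[0,0,29],"rotation":[0,0,-0.0],"claw":0},{"translation":[0,0,58],"rotation":[0,0,-0.0],"claw":0},{"translation":[0,0,58],"rotation":[0,0,-0.0],"claw":0},{"translation":[0,0,58],"rotation":[0,0,-0.0],"claw":0}]
end [425.4 299.5  82.  -89.1]
[{"translation":[0,-15,0],"rotation":[0,0,-0.0],"claw":0},{"translation":[0,-30,0],"rotation":[0,0,-0.0],"claw":0},{"translation":[0,-46,0],"rotation":[0,0,-0.0],"claw":0},{"translation":[0,-62,0],"rotation":[0,0,-0.0],"claw":0},{"translation":[0,-78,0],"rotation":[0,0,-0.0],"claw":0}]
[{"translation":[0,-17,0],"rotation":[0,0,-0.0],"claw":0},{"translation":[0,-17,0],"rotation":[0,0,-0.0],"claw":0}]
end [520.4 301.   82.  -89.1]
```

Emit:
arm_command([
  {"translation":[-12,5,30],"rotation":[0,0,0],"claw":0},
  {"translation":[-23,10,60],"rotation":[0,0,0],"claw":0},
  {"translation":[-35,14,90],"rotation":[0,0,0],"claw":0},
])

```text
clock: 2.95
tool_pos: [0.4254, 0.2993, 0.1388]
orientation: [-180.0, 0.0, -89.1]
force: [-0.1, 0.2, -0.4]
opening: 0.0006
gripper_force: 0.0
```

Emit:
arm_command([
  {"translation":[0,0,29],"rotation":[0,0,0],"claw":0},
  {"translation":[0,0,58],"rotation":[0,0,0],"claw":0},
  {"translation":[0,0,58],"rotation":[0,0,0],"claw":0},
  {"translation":[0,0,58],"rotation":[0,0,0],"claw":0},
])

```text
clock: 3.35
tool_pos: [0.4258, 0.2992, 0.0819]
orientation: [180.0, -0.1, -89.1]
force: [0.6, -0.4, 1.3]
opening: 0.0005
gripper_force: 0.0
```

Tracking agrees with nominal, so I'll push.

Emit:
arm_command([
  {"translation":[0,-15,0],"rotation":[0,0,0],"claw":0},
  {"translation":[0,-30,0],"rotation":[0,0,0],"claw":0},
  {"translation":[0,-46,0],"rotation":[0,0,0],"claw":0},
  {"translation":[0,-62,0],"rotation":[0,0,0],"claw":0},
  {"translation":[0,-78,0],"rotation":[0,0,0],"claw":0},
])

```text
clock: 3.85
tool_pos: [0.5057, 0.3012, 0.0822]
orientation: [-179.9, 0.0, -89.1]
force: [1.0, -0.3, 0.3]
opening: 0.0004
gripper_force: 0.0
```

Emit:
arm_command([
  {"translation":[0,-17,0],"rotation":[0,0,0],"claw":0},
  {"translation":[0,-17,0],"rotation":[0,0,0],"claw":0},
])

```text
clock: 4.05
tool_pos: [0.5236, 0.3015, 0.0818]
orientation: [-179.9, 0.0, -89.2]
force: [-1.0, 0.0, 0.9]
opening: 0.0004
gripper_force: 0.0
```

```bash
python3 -c "
from nav import *
go((520,301,150,-89),(501,231,190,-89),claw=0)
go((501,231,230,-89),claw=87,settle=1)"
```

```text
[{"translation":[0,0,-34],"rotation":[0,0,-0.0],"claw":0},{"translation":[0,0,-68],"rotation":[0,0,-0.0],"claw":0},{"translation":[35,10,-88],"rotation":[0,0,-0.0],"claw":0},{"translation":[70,21,-108],"rotation":[0,0,-0.0],"claw":0}]
end [500.6 230.7 190.  -89.1]
[{"translation":[0,0,-40],"rotation":[0,0,-0.0],"claw":87},{"translation":[0,0,-40],"rotation":[0,0,-0.0],"claw":87}]
end [500.6 230.7 230.  -89.1]
```

Emit:
arm_command([
  {"translation":[0,0,-34],"rotation":[0,0,0],"claw":0},
  {"translation":[0,0,-68],"rotation":[0,0,0],"claw":0},
  {"translation":[35,10,-88],"rotation":[0,0,0],"claw":0},
  {"translation":[70,21,-108],"rotation":[0,0,0],"claw":0},
])

```text
clock: 4.45
tool_pos: [0.5011, 0.2307, 0.1908]
orientation: [-180.0, 0.0, -89.0]
force: [0.1, -0.0, 0.2]
opening: 0.0003
gripper_force: 0.0
```

Emit:
arm_command([
  {"translation":[0,0,-40],"rotation":[0,0,0],"claw":87},
  {"translation":[0,0,-40],"rotation":[0,0,0],"claw":87},
])

```text
clock: 4.65
tool_pos: [0.5034, 0.2314, 0.2359]
orientation: [-179.5, 0.3, -89.1]
force: [0.2, 0.4, 0.3]
opening: 0.0112
gripper_force: 0.0
```

```bash
python3 - <<'E'
from h import *
o=ctrl.get_obs();print(o["tool_pos"],o["orientation"])
p,d=ctrl.snapshot("wrist");cv2.imwrite("pics/w2.png",p[...,::-1]);np.savez("w2.npz",p=p,d=d,t=o["tool_pos"],r=o["orientation"])
E
```

```text
[0.50339563 0.23137261 0.23591922] [-179.52105587    0.30132901  -89.10349422]
```

View pics/w2.png

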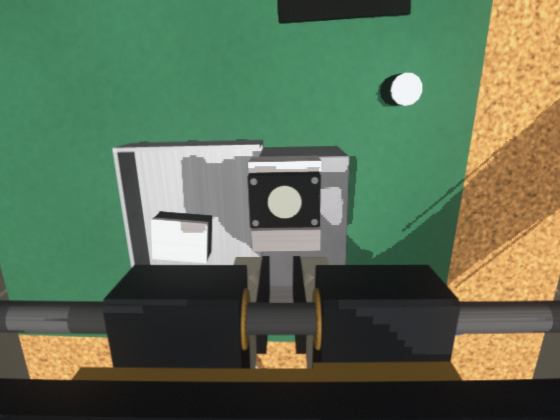

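The failed module lies on its side in the tray at (180,238), and the good one still stands in its lane at (285,201). Next I descend and grip its ends.

```bash
python3 -c "
from nav import *
go((500.5,231,140,-89),claw=87,step=30,settle=2)
go((500.5,231,80,-89),claw=87,step=20,settle=2)"
```

```text
[{"translation":[0,0,22],"rotation":[0,0,-0.0],"claw":87},{"translation":[0,0,45],"rotation":[0,0,-0.0],"claw":87},{"translation":[0,0,68],"rotation":[0,0,-0.0],"claw":87},{"translation":[0,0,90],"rotation":[0,0,-0.0],"claw":87},{"translation":[0,0,90],"rotation":[0,0,-0.0],"claw":87}]
[{"translation":[0,0,0],"rotation":[0,0,-0.0],"claw":87}]
end [500.6 230.7 140.  -89.1]
[{"translation":[0,0,15],"rotation":[0,0,-0.0],"claw":87},{"translation":[0,0,30],"rotation":[0,0,-0.0],"claw":87},{"translation":[0,0,45],"rotation":[0,0,-0.0],"claw":87},{"translation":[0,0,60],"rotation":[0,0,-0.0],"claw":87},{"translation":[0,0,60],"rotation":[0,0,-0.0],"claw":87}]
[{"translation":[0,0,0],"rotation":[0,0,-0.0],"claw":87}]
end [500.6 230.7  80.  -89.1]
```

Emit:
arm_command([
  {"translation":[0,0,30],"rotation":[0,0,0],"claw":87},
  {"translation":[0,0,60],"rotation":[0,0,0],"claw":87},
  {"translation":[0,0,90],"rotation":[0,0,0],"claw":87},
  {"translation":[0,0,90],"rotation":[0,0,0],"claw":87},
  {"translation":[0,0,90],"rotation":[0,0,0],"claw":87},
])

```text
clock: 5.2
tool_pos: [0.5009, 0.231, 0.1396]
orientation: [180.0, -0.1, -89.1]
force: [0.1, 1.4, 0.0]
opening: 0.0548
gripper_force: 0.0
```

Emit:
arm_command([
  {"translation":[0,0,0],"rotation":[0,0,0],"claw":87},
  {"translation":[0,0,0],"rotation":[0,0,0],"claw":87},
  {"translation":[0,0,0],"rotation":[0,0,0],"claw":87},
  {"translation":[0,0,0],"rotation":[0,0,0],"claw":87},
  {"translation":[0,0,0],"rotation":[0,0,0],"claw":87},
])

```text
clock: 5.7
tool_pos: [0.5007, 0.2312, 0.14]
orientation: [-180.0, 0.0, -89.1]
force: [-0.4, -0.1, -0.2]
opening: 0.0864
gripper_force: 0.0
```

Emit:
arm_command([
  {"translation":[0,0,15],"rotation":[0,0,0],"claw":87},
  {"translation":[0,0,30],"rotation":[0,0,0],"claw":87},
  {"translation":[0,0,45],"rotation":[0,0,0],"claw":87},
  {"translation":[0,0,60],"rotation":[0,0,0],"claw":87},
  {"translation":[0,0,60],"rotation":[0,0,0],"claw":87},
])

```text
clock: 6.2
tool_pos: [0.4995, 0.2302, 0.0778]
orientation: [179.8, -0.1, -89.1]
force: [-0.7, 0.2, -0.3]
opening: 0.087
gripper_force: 0.0
```

Emit:
arm_command([
  {"translation":[0,0,0],"rotation":[0,0,0],"claw":40},
  {"translation":[0,0,0],"rotation":[0,0,0],"claw":40},
  {"translation":[0,0,0],"rotation":[0,0,0],"claw":40},
  {"translation":[0,0,0],"rotation":[0,0,0],"claw":40},
  {"translation":[0,0,0],"rotation":[0,0,0],"claw":40},
])

```text
clock: 6.7
tool_pos: [0.501, 0.2314, 0.0803]
orientation: [-179.9, 0.0, -89.1]
force: [-0.9, 0.5, 3.8]
opening: 0.0596
gripper_force: 29.9
```

```bash
python3 -c "
from nav import *
go((500.5,231,90,-89),claw=40,step=5,settle=0)
go((500.5,231,150,-89),claw=40,step=30)
go((449,11,130,-88),claw=40)
go((449,11,60,-88),claw=40,step=30,settle=1)
go((449,11,12,-88),claw=40,step=12,settle=1)"
```

```text
[{"translation":[0,0,-3],"rotation":[0,0,-0.0],"claw":40},{"translation":[0,0,-7],"rotation":[0,0,-0.0],"claw":40},{"translation":[0,0,-10],"rotation":[0,0,-0.0],"claw":40}]
end [500.6 230.7  90.  -89.1]
[{"translation":[0,0,-20],"rotation":[0,0,-0.0],"claw":40},{"translation":[0,0,-40],"rotation":[0,0,-0.0],"claw":40},{"translation":[0,0,-60],"rotation":[0,0,-0.0],"claw":40}]
end [500.6 230.7 150.  -89.1]
[{"translation":[36,9,3],"rotation":[0,0,-0.0],"claw":40},{"translation":[73,18,7],"rotation":[0,0,-0.1],"claw":40},{"translation":[109,28,10],"rotation":[0,0,-0.1],"claw":40},{"translation":[146,37,13],"rotation":[0,0,-0.1],"claw":40},{"translation":[182,46,17],"rotation":[0,0,-0.2],"claw":40}]
[{"translation":[37,10,3],"rotation":[0,0,-0.0],"claw":40}]
end [448.8  10.6 130.  -88.1]
[{"translation":[0,0,23],"rotation":[0,0,-0.0],"claw":40},{"translation":[0,0,47],"rotation":[0,0,-0.0],"claw":40},{"translation":[0,0,70],"rotation":[0,0,-0.0],"claw":40},{"translation":[0,0,70],"rotation":[0,0,-0.0],"claw":40}]
end [448.8  10.6  60.  -88.1]
[{"translation":[0,0,10],"rotation":[0,0,-0.0],"claw":40},{"translation":[0,0,19],"rotation":[0,0,-0.0],"claw":40},{"translation":[0,0,29],"rotation":[0,0,-0.0],"claw":40},{"translation":[0,0,38],"rotation":[0,0,-0.0],"claw":40},{"translation":[0,0,48],"rotation":[0,0,-0.0],"claw":40}]
[{"translation":[0,0,0],"rotation":[0,0,-0.0],"claw":40}]
end [448.8  10.6  12.  -88.1]
```

Emit:
arm_command([
  {"translation":[0,0,-3],"rotation":[0,0,0],"claw":40},
  {"translation":[0,0,-7],"rotation":[0,0,0],"claw":40},
  {"translation":[0,0,-10],"rotation":[0,0,0],"claw":40},
])

```text
clock: 7.0
tool_pos: [0.5005, 0.231, 0.0898]
orientation: [180.0, -0.0, -89.1]
force: [-0.7, 0.4, -3.5]
opening: 0.0596
gripper_force: 29.9
```

Emit:
arm_command([
  {"translation":[0,0,-20],"rotation":[0,0,0],"claw":40},
  {"translation":[0,0,-40],"rotation":[0,0,0],"claw":40},
  {"translation":[0,0,-60],"rotation":[0,0,0],"claw":40},
  {"translation":[0,0,-60],"rotation":[0,0,0],"claw":40},
])

```text
clock: 7.4
tool_pos: [0.502, 0.2321, 0.1524]
orientation: [-179.8, 0.2, -89.0]
force: [1.6, 0.3, -2.4]
opening: 0.0596
gripper_force: 29.9
```

Emit:
arm_command([
  {"translation":[36,9,3],"rotation":[0,0,0],"claw":40},
  {"translation":[73,18,7],"rotation":[0,0,-0.1],"claw":40},
  {"translation":[109,28,10],"rotation":[0,0,-0.1],"claw":40},
  {"translation":[146,37,13],"rotation":[0,0,-0.1],"claw":40},
  {"translation":[182,46,17],"rotation":[0,0,-0.2],"claw":40},
])

```text
clock: 7.9
tool_pos: [0.4565, 0.0469, 0.1318]
orientation: [180.0, -0.0, -88.1]
force: [0.4, -0.9, -2.2]
opening: 0.06
gripper_force: 29.9
```

Emit:
arm_command([
  {"translation":[37,10,3],"rotation":[0,0,0],"claw":40},
  {"translation":[37,10,3],"rotation":[0,0,0],"claw":40},
])

```text
clock: 8.1
tool_pos: [0.4459, 0.0076, 0.1282]
orientation: [179.8, -0.0, -88.3]
force: [0.2, 0.4, -2.1]
opening: 0.0598
gripper_force: 29.9
```

Emit:
arm_command([
  {"translation":[0,0,23],"rotation":[0,0,0],"claw":40},
  {"translation":[0,0,47],"rotation":[0,0,0],"claw":40},
  {"translation":[0,0,70],"rotation":[0,0,0],"claw":40},
  {"translation":[0,0,70],"rotation":[0,0,0],"claw":40},
])

```text
clock: 8.5
tool_pos: [0.4464, 0.0102, 0.0567]
orientation: [179.7, -0.1, -88.1]
force: [-0.8, 0.3, -2.6]
opening: 0.0599
gripper_force: 29.9
```

Emit:
arm_command([
  {"translation":[0,0,12],"rotation":[0,0,0],"claw":40},
  {"translation":[0,0,24],"rotation":[0,0,0],"claw":40},
  {"translation":[0,0,36],"rotation":[0,0,0],"claw":40},
  {"translation":[0,0,44],"rotation":[0,0,0],"claw":40},
  {"translation":[0,0,48],"rotation":[0,0,0],"claw":40},
])

```text
clock: 9.0
tool_pos: [0.4489, 0.0112, 0.0114]
orientation: [180.0, -0.0, -88.1]
force: [-0.2, 0.4, -1.8]
opening: 0.06
gripper_force: 29.9
```

Emit:
arm_command([
  {"translation":[0,0,1],"rotation":[0,0,0],"claw":40},
  {"translation":[0,0,2],"rotation":[0,0,0],"claw":40},
  {"translation":[0,0,2],"rotation":[0,0,0],"claw":40},
])

```text
clock: 9.3
tool_pos: [0.4491, 0.0112, 0.0099]
orientation: [-180.0, 0.0, -88.1]
force: [0.8, 0.6, -2.5]
opening: 0.0597
gripper_force: 29.9
```

Emit:
arm_command([
  {"translation":[0,0,1],"rotation":[0,0,0],"claw":40},
  {"translation":[0,0,1],"rotation":[0,0,0],"claw":40},
])

```text
clock: 9.5
tool_pos: [0.4492, 0.0112, 0.0092]
orientation: [-179.9, 0.0, -88.1]
force: [-2.2, 1.0, 4.7]
opening: 0.0597
gripper_force: 29.9
```

It is in contact, so I'll release, rise and turn a quarter to look.

Emit:
arm_command([
  {"translation":[0,0,0],"rotation":[0,0,0],"claw":87},
  {"translation":[0,0,0],"rotation":[0,0,0],"claw":87},
  {"translation":[0,0,0],"rotation":[0,0,0],"claw":87},
  {"translation":[0,0,0],"rotation":[0,0,0],"claw":87},
  {"translation":[0,0,0],"rotation":[0,0,0],"claw":87},
])

```text
clock: 10.0
tool_pos: [0.4489, 0.011, 0.0085]
orientation: [180.0, -0.0, -88.1]
force: [0.2, -0.4, 0.0]
opening: 0.0864
gripper_force: 0.0
```

```bash
python3 -c "
from nav import *
q=get();q[2]=9;json.dump(list(q),open(F,'w'))
go((449,11,60,-88.1),(449,11,130,-178.1),claw=87,step=20,settle=2)"
```

```text
[{"translation":[0,0,-17],"rotation":[0,0,0.0],"claw":87},{"translation":[0,0,-34],"rotation":[0,0,0.0],"claw":87},{"translation":[0,0,-51],"rotation":[0,0,0.0],"claw":87},{"translation":[0,0,-57],"rotation":[0,0,1.6],"claw":87},{"translation":[0,0,-64],"rotation":[0,0,3.3],"claw":87}]
[{"translation":[0,0,-6],"rotation":[0,0,1.6],"claw":87},{"translation":[0,0,-12],"rotation":[0,0,3.3],"claw":87},{"translation":[0,0,-19],"rotation":[0,0,4.9],"claw":87},{"translation":[0,0,-25],"rotation":[0,0,6.5],"claw":87},{"translation":[0,0,-32],"rotation":[0,0,8.2],"claw":87}]
[{"translation":[0,0,-6],"rotation":[0,0,1.6],"claw":87},{"translation":[0,0,-12],"rotation":[0,0,3.2],"claw":87},{"translation":[0,0,-19],"rotation":[0,0,4.9],"claw":87},{"translation":[0,0,-25],"rotation":[0,0,6.5],"claw":87},{"translation":[0,0,-25],"rotation":[0,0,6.5],"claw":87}]
[{"translation":[0,0,0],"rotation":[0,0,0.0],"claw":87}]
end [ 448.8   10.6  130.  -178.1]
```

Emit:
arm_command([
  {"translation":[0,0,-17],"rotation":[0,0,0],"claw":87},
  {"translation":[0,0,-34],"rotation":[0,0,0],"claw":87},
  {"translation":[0,0,-51],"rotation":[0,0,0],"claw":87},
  {"translation":[0,0,-57],"rotation":[0,0,1.6],"claw":87},
  {"translation":[0,0,-64],"rotation":[0,0,3.3],"claw":87},
])

```text
clock: 10.5
tool_pos: [0.449, 0.0111, 0.0731]
orientation: [-180.0, 0.0, -104.9]
force: [-0.4, 0.3, 0.6]
opening: 0.087
gripper_force: 0.0
```

Emit:
arm_command([
  {"translation":[0,0,-6],"rotation":[0,0,1.6],"claw":87},
  {"translation":[0,0,-12],"rotation":[0,0,3.3],"claw":87},
  {"translation":[0,0,-19],"rotation":[0,0,4.9],"claw":87},
  {"translation":[0,0,-25],"rotation":[0,0,6.5],"claw":87},
  {"translation":[0,0,-32],"rotation":[0,0,8.2],"claw":87},
])

```text
clock: 11.0
tool_pos: [0.4487, 0.011, 0.1047]
orientation: [180.0, -0.0, -145.9]
force: [0.8, 0.3, -0.5]
opening: 0.087
gripper_force: 0.0
```

Emit:
arm_command([
  {"translation":[0,0,-6],"rotation":[0,0,1.6],"claw":87},
  {"translation":[0,0,-12],"rotation":[0,0,3.2],"claw":87},
  {"translation":[0,0,-19],"rotation":[0,0,4.9],"claw":87},
  {"translation":[0,0,-25],"rotation":[0,0,6.5],"claw":87},
  {"translation":[0,0,-25],"rotation":[0,0,6.5],"claw":87},
])

```text
clock: 11.5
tool_pos: [0.4492, 0.0112, 0.1302]
orientation: [180.0, 0.1, -178.2]
force: [1.0, 0.6, 0.4]
opening: 0.0871
gripper_force: 0.0
```

Emit:
arm_command([
  {"translation":[0,0,0],"rotation":[0,0,0],"claw":87},
  {"translation":[0,0,0],"rotation":[0,0,0],"claw":87},
  {"translation":[0,0,0],"rotation":[0,0,0],"claw":87},
])

```text
clock: 11.8
tool_pos: [0.4486, 0.0109, 0.1292]
orientation: [-180.0, -0.0, -178.0]
force: [0.3, -0.4, -1.0]
opening: 0.087
gripper_force: 0.0
```

```bash
python3 - <<'E'
from h import *
o=ctrl.get_obs();print(o["tool_pos"],o["orientation"])
p,d=ctrl.snapshot("wrist");cv2.imwrite("pics/w3.png",p[...,::-1]);np.savez("w3.npz",p=p,d=d,t=o["tool_pos"],r=o["orientation"])
E
```

```text
[0.44859664 0.01092746 0.12919504] [-1.79984610e+02 -3.81767437e-02 -1.77965523e+02]
```

View pics/w3.png

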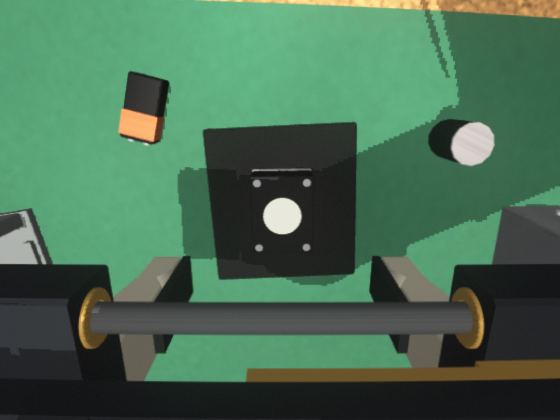

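The module lies flat on the pad, with its tag at (282,216) and the corner screws at about (257,183), (306,183), (259,247) and (306,247).

```bash
python3 - <<'E'
from h import *
z=np.load("w3.npz");p=z["p"];o=dict(tool_pos=z["t"],orientation=z["r"])
g=cv2.cvtColor(p,cv2.COLOR_RGB2GRAY)
m=np.zeros_like(g);m[178:255,248:316]=(g[178:255,248:316]>90)*255
n,l,s,c=cv2.connectedComponentsWithStats(m)
for i in range(1,n):
    if s[i,4]>8: print(s[i,4],onplane("wrist",c[i],.034,o)[0].round(4))
E
```

```text
52 [0.422  0.0279 0.034 ]
50 [ 0.4236 -0.0081  0.034 ]
1149 [0.4477 0.0111 0.034 ]
44 [ 0.4737 -0.0057  0.034 ]
44 [0.472  0.0303 0.034 ]
```

```bash
python3 -c "
from nav import *
go((448,11,60,-177.4),claw=87,step=25)
go((448,11,14,-177.4),claw=87,step=16,settle=2)
go((448,11,24,-177.4),claw=25,step=5)
go((448,11,130,-177.4),claw=25,step=40)
go((510,-190,130,-170),claw=25,settle=2)
"
```

```text
[{"translation":[0,0,23],"rotation":[0,0,-0.0],"claw":87},{"translation":[1,0,47],"rotation":[0,0,-0.1],"claw":87},{"translation":[1,0,70],"rotation":[0,0,-0.1],"claw":87}]
end [ 447.8   10.6   60.  -177.6]
[{"translation":[0,0,15],"rotation":[0,0,-0.0],"claw":87},{"translation":[0,0,31],"rotation":[0,0,-0.0],"claw":87},{"translation":[0,0,46],"rotation":[0,0,-0.0],"claw":87},{"translation":[0,0,46],"rotation":[0,0,-0.0],"claw":87},{"translation":[0,0,46],"rotation":[0,0,-0.0],"claw":87}]
end [ 447.8   10.6   14.  -177.6]
[{"translation":[0,0,-3],"rotation":[0,0,-0.0],"claw":25},{"translation":[0,0,-7],"rotation":[0,0,-0.0],"claw":25},{"translation":[0,0,-10],"rotation":[0,0,-0.0],"claw":25}]
end [ 447.8   10.6   24.  -177.6]
[{"translation":[0,0,-35],"rotation":[0,0,-0.0],"claw":25},{"translation":[0,0,-71],"rotation":[0,0,-0.0],"claw":25},{"translation":[0,0,-106],"rotation":[0,0,-0.0],"claw":25}]
end [ 447.8   10.6  130.  -177.6]
[{"translation":[-11,-41,0],"rotation":[0,0,-0.3],"claw":25},{"translation":[-21,-81,0],"rotation":[0,0,-0.6],"claw":25},{"translation":[-32,-122,0],"rotation":[0,0,-0.9],"claw":25},{"translation":[-43,-162,0],"rotation":[0,0,-1.2],"claw":25},{"translation":[-54,-203,0],"rotation":[0,0,-1.5],"claw":25}]
[{"translation":[0,0,0],"rotation":[0,0,-0.0],"claw":25},{"translation":[0,0,0],"rotation":[0,0,-0.0],"claw":25}]
end [ 510.3 -189.9  130.  -170.1]
```

Emit:
arm_command([
  {"translation":[0,0,23],"rotation":[0,0,0],"claw":87},
  {"translation":[1,0,47],"rotation":[0,0,-0.1],"claw":87},
  {"translation":[1,0,70],"rotation":[0,0,-0.1],"claw":87},
])

```text
clock: 12.15
tool_pos: [0.4478, 0.011, 0.0588]
orientation: [180.0, 0.0, -177.5]
force: [0.5, 0.7, 0.3]
opening: 0.0871
gripper_force: 0.0
```

Emit:
arm_command([
  {"translation":[0,0,15],"rotation":[0,0,0],"claw":87},
  {"translation":[0,0,31],"rotation":[0,0,0],"claw":87},
  {"translation":[0,0,46],"rotation":[0,0,0],"claw":87},
  {"translation":[0,0,46],"rotation":[0,0,0],"claw":87},
  {"translation":[0,0,46],"rotation":[0,0,0],"claw":87},
])

```text
clock: 12.65
tool_pos: [0.4478, 0.0109, 0.0136]
orientation: [-180.0, -0.0, -177.5]
force: [0.5, 0.5, -1.1]
opening: 0.0871
gripper_force: 0.0
```

Emit:
arm_command([
  {"translation":[0,0,0],"rotation":[0,0,0],"claw":25},
  {"translation":[0,0,0],"rotation":[0,0,0],"claw":25},
  {"translation":[0,0,0],"rotation":[0,0,0],"claw":25},
  {"translation":[0,0,0],"rotation":[0,0,0],"claw":25},
  {"translation":[0,0,0],"rotation":[0,0,0],"claw":25},
])

```text
clock: 13.15
tool_pos: [0.4479, 0.0111, 0.0138]
orientation: [180.0, 0.0, -177.6]
force: [0.9, -0.8, 0.6]
opening: 0.052
gripper_force: 0.0
```

Emit:
arm_command([
  {"translation":[0,0,0],"rotation":[0,0,0],"claw":25},
  {"translation":[0,0,0],"rotation":[0,0,0],"claw":25},
])

```text
clock: 13.35
tool_pos: [0.4479, 0.0111, 0.0137]
orientation: [180.0, 0.0, -177.6]
force: [-1.7, 0.1, 2.7]
opening: 0.0456
gripper_force: 30.0
```

```bash
python3 -c "
from nav import *
json.dump([447.8,10.6,14,-177.6],open(F,'w'))
go((448,11,24,-177.6),claw=25,step=5)
go((448,11,140,-177.6),claw=25,step=40)
go((575,-235,140,-168),claw=25,settle=3)
"
```

```text
[{"translation":[0,0,-3],"rotation":[0,0,-0.0],"claw":25},{"translation":[0,0,-7],"rotation":[0,0,-0.0],"claw":25},{"translation":[0,0,-10],"rotation":[0,0,-0.0],"claw":25}]
end [ 447.8   10.6   24.  -177.6]
[{"translation":[0,0,-39],"rotation":[0,0,-0.0],"claw":25},{"translation":[0,0,-77],"rotation":[0,0,-0.0],"claw":25},{"translation":[0,0,-116],"rotation":[0,0,-0.0],"claw":25}]
end [ 447.8   10.6  140.  -177.6]
[{"translation":[-17,-36,0],"rotation":[0,0,-0.3],"claw":25},{"translation":[-33,-72,0],"rotation":[0,0,-0.5],"claw":25},{"translation":[-50,-107,0],"rotation":[0,0,-0.8],"claw":25},{"translation":[-67,-143,0],"rotation":[0,0,-1.1],"claw":25},{"translation":[-83,-179,0],"rotation":[0,0,-1.4],"claw":25}]
[{"translation":[-13,-38,0],"rotation":[0,0,-0.2],"claw":25},{"translation":[-25,-75,0],"rotation":[0,0,-0.5],"claw":25},{"translation":[-25,-75,0],"rotation":[0,0,-0.5],"claw":25},{"translation":[-25,-75,0],"rotation":[0,0,-0.5],"claw":25},{"translation":[-25,-75,0],"rotation":[0,0,-0.5],"claw":25}]
end [ 575.1 -234.7  140.  -168.1]
```

Emit:
arm_command([
  {"translation":[0,0,-3],"rotation":[0,0,0],"claw":25},
  {"translation":[0,0,-7],"rotation":[0,0,0],"claw":25},
  {"translation":[0,0,-10],"rotation":[0,0,0],"claw":25},
])

```text
clock: 13.65
tool_pos: [0.4478, 0.011, 0.0238]
orientation: [-180.0, -0.0, -177.6]
force: [-0.3, -0.1, -2.2]
opening: 0.0457
gripper_force: 30.0
```

Emit:
arm_command([
  {"translation":[0,0,-39],"rotation":[0,0,0],"claw":25},
  {"translation":[0,0,-77],"rotation":[0,0,0],"claw":25},
  {"translation":[0,0,-116],"rotation":[0,0,0],"claw":25},
])

```text
clock: 13.95
tool_pos: [0.4472, 0.0108, 0.141]
orientation: [-180.0, -0.1, -177.6]
force: [1.2, 0.8, -2.3]
opening: 0.046
gripper_force: 30.0
```

Emit:
arm_command([
  {"translation":[-17,-36,0],"rotation":[0,0,-0.3],"claw":25},
  {"translation":[-33,-72,0],"rotation":[0,0,-0.5],"claw":25},
  {"translation":[-50,-107,0],"rotation":[0,0,-0.8],"claw":25},
  {"translation":[-67,-143,0],"rotation":[0,0,-1.1],"claw":25},
  {"translation":[-83,-179,0],"rotation":[0,0,-1.4],"claw":25},
])

```text
clock: 14.45
tool_pos: [0.5387, -0.1658, 0.1397]
orientation: [180.0, -0.0, -170.5]
force: [1.2, 0.6, -2.6]
opening: 0.0462
gripper_force: 30.0
```

Emit:
arm_command([
  {"translation":[-13,-38,0],"rotation":[0,0,-0.2],"claw":25},
  {"translation":[-25,-75,0],"rotation":[0,0,-0.5],"claw":25},
  {"translation":[-25,-75,0],"rotation":[0,0,-0.5],"claw":25},
  {"translation":[-25,-75,0],"rotation":[0,0,-0.5],"claw":25},
  {"translation":[-25,-75,0],"rotation":[0,0,-0.5],"claw":25},
])

```text
clock: 14.95
tool_pos: [0.5746, -0.2337, 0.1393]
orientation: [180.0, -0.0, -168.1]
force: [0.6, 0.7, -2.4]
opening: 0.0459
gripper_force: 30.0
```

```bash
python3 - <<'E'
from h import *
o=ctrl.get_obs();print(o["tool_pos"],o["orientation"])
p,d=ctrl.snapshot("wrist");cv2.imwrite("pics/w4.png",p[...,::-1]);np.savez("w4.npz",p=p,d=d,t=o["tool_pos"],r=o["orientation"])
E
```

```text
[ 0.57457987 -0.23371305  0.13927694] [ 1.79964696e+02 -4.81350232e-02 -1.68090998e+02]
```

View pics/w4.png

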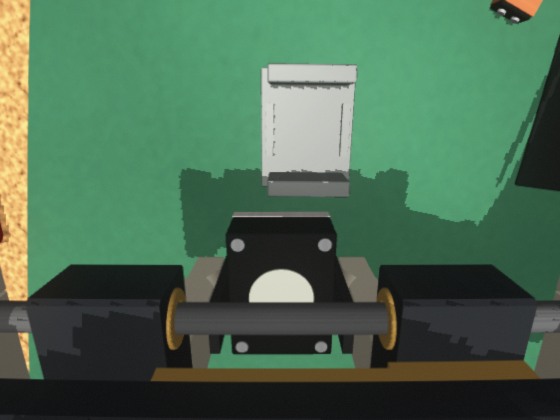

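The nest's cheeks show at rows 65–82 and 173–195 around column 308, and the held module's screws are at (237,245), (325,245), (242,347) and (321,347).

```bash
python3 - <<'E'
from h import *
z=np.load("w4.npz");p=z["p"];d=z["d"];o=dict(tool_pos=z["t"],orientation=z["r"])
P=cloud("wrist",d,o);H=P[...,2]
g=cv2.cvtColor(p,cv2.COLOR_RGB2GRAY)
C=[]
for a,b in((55,130),(130,206)):
    m=np.zeros(H.shape,np.uint8);m[a:b,250:370]=(abs(H[a:b,250:370]-.044)<.004)
    c=max(cv2.findContours(m,cv2.RETR_EXTERNAL,cv2.CHAIN_APPROX_NONE)[0],key=cv2.contourArea)
    w=onplane("wrist",c[:,0],.044,o)[:,:2]*1000
    r=cv2.minAreaRect(w.astype(np.float32));print([np.round(x,1) for x in r],np.median(H[m>0]));C.append(r[0])
C=np.array(C);e=C[1]-C[0];print("nest",C.mean(0),np.degrees(np.arctan2(e[1],e[0])),np.linalg.norm(e))
m=np.zeros_like(g);m[55:206,250:370]=(abs(H[55:206,250:370]-.008)<.003)
v,u=np.nonzero(m);print("floor z",np.median(H[m>0]))
hsv=cv2.cvtColor(p,cv2.COLOR_RGB2HSV)
m=np.zeros_like(g);m[60:200,250:370]=((hsv[60:200,250:370,1]<70))*255
c=max(cv2.findContours(m,cv2.RETR_EXTERNAL,cv2.CHAIN_APPROX_NONE)[0],key=cv2.contourArea)
r=cv2.minAreaRect((onplane("wrist",c[:,0],.012,o)[:,:2]*1000).astype(np.float32));print("silh",r)
# held module screws, in tool frame
Rt=R.from_euler('xyz',o["orientation"],degrees=True).as_matrix();zt=o["tool_pos"][2]+.020
m=np.zeros_like(g);m[225:360,225:340]=(g[225:360,225:340]>110)*255
n,l,s,c=cv2.connectedComponentsWithStats(m)
for i in range(1,n):
    if 30<s[i,4]<500: print(s[i,4],c[i].round(),((onplane("wrist",c[i],zt,o)[0]-o["tool_pos"])@Rt*1000).round(1), P[int(c[i][1]),int(c[i][0]),2]-o["tool_pos"][2])
E
```

```text
[array([ 472.4, -234.3]), array([12.3, 59.8]), np.float64(11.4)] 0.0443013831929307
[array([ 549. , -219.2]), array([12.6, 59.5]), np.float64(11.2)] 0.04409113519207253
nest [ 510.72390747 -226.76566315] 11.173043607938885 78.12659081742126
floor z 0.008275315408529715
silh ((513.1693725585938, -226.1024627685547), (102.03679656982422, 72.08069610595703), 11.334344863891602)
124 [237. 245.] [ 24.8 -18.5 -20. ] 0.021361280086203083
124 [324. 245.] [ 24.9  17.8 -20. ] 0.02195161879094845
88 [241. 347.] [-25.6 -18.4 -20. ] 0.020225795878057035
91 [321. 347.] [-25.4  17.9 -20. ] 0.021831921142206834
```

```bash
python3 -c "
from nav import *
go((510.6,-227,110,-168.8),claw=25,step=30,settle=2)
go((510.6,-227,60,-168.8),claw=25,step=17,settle=2)
"
```

```text
[{"translation":[21,7,10],"rotation":[0,0,0.0],"claw":25},{"translation":[41,14,20],"rotation":[0,0,0.1],"claw":25},{"translation":[62,21,30],"rotation":[0,0,0.1],"claw":25},{"translation":[62,21,30],"rotation":[0,0,0.1],"claw":25},{"translation":[62,21,30],"rotation":[0,0,0.1],"claw":25}]
end [ 510.1 -226.9  110.  -168.6]
[{"translation":[0,0,17],"rotation":[0,0,0.0],"claw":25},{"translation":[0,0,33],"rotation":[0,0,0.0],"claw":25},{"translation":[0,0,50],"rotation":[0,0,0.0],"claw":25},{"translation":[0,0,50],"rotation":[0,0,0.0],"claw":25},{"translation":[0,0,50],"rotation":[0,0,0.0],"claw":25}]
end [ 510.1 -226.9   60.  -168.6]
```

Emit:
arm_command([
  {"translation":[21,7,10],"rotation":[0,0,0],"claw":25},
  {"translation":[41,14,20],"rotation":[0,0,0.1],"claw":25},
  {"translation":[62,21,30],"rotation":[0,0,0.1],"claw":25},
  {"translation":[62,21,30],"rotation":[0,0,0.1],"claw":25},
  {"translation":[62,21,30],"rotation":[0,0,0.1],"claw":25},
])

```text
clock: 15.5
tool_pos: [0.5103, -0.2257, 0.1103]
orientation: [-180.0, 0.1, -168.5]
force: [0.2, -0.0, -2.1]
opening: 0.0457
gripper_force: 30.0
```

Emit:
arm_command([
  {"translation":[0,0,17],"rotation":[0,0,0],"claw":25},
  {"translation":[0,0,33],"rotation":[0,0,0],"claw":25},
  {"translation":[0,0,50],"rotation":[0,0,0],"claw":25},
  {"translation":[0,0,50],"rotation":[0,0,0],"claw":25},
  {"translation":[0,0,50],"rotation":[0,0,0],"claw":25},
])

```text
clock: 16.0
tool_pos: [0.5111, -0.2263, 0.0601]
orientation: [-180.0, 0.0, -168.5]
force: [0.9, -0.1, -1.9]
opening: 0.0459
gripper_force: 30.0
```

Emit:
arm_command([
  {"translation":[0,0,10],"rotation":[0,0,0],"claw":25},
  {"translation":[0,0,20],"rotation":[0,0,0],"claw":25},
  {"translation":[0,0,28],"rotation":[0,0,0],"claw":25},
  {"translation":[0,0,35],"rotation":[0,0,0],"claw":25},
  {"translation":[0,0,39],"rotation":[0,0,0],"claw":25},
])

```text
clock: 16.5
tool_pos: [0.5099, -0.2264, 0.0196]
orientation: [180.0, -0.1, -168.6]
force: [-0.4, 0.1, -2.4]
opening: 0.0458
gripper_force: 30.0
```

Emit:
arm_command([
  {"translation":[0,0,1],"rotation":[0,0,0],"claw":25},
  {"translation":[0,0,2],"rotation":[0,0,0],"claw":25},
  {"translation":[0,0,2],"rotation":[0,0,0],"claw":25},
])

```text
clock: 16.8
tool_pos: [0.5104, -0.2265, 0.0187]
orientation: [-180.0, 0.0, -168.6]
force: [0.0, 0.8, -1.8]
opening: 0.0461
gripper_force: 30.0
```

Emit:
arm_command([
  {"translation":[0,0,1],"rotation":[0,0,0],"claw":25},
  {"translation":[0,0,1],"rotation":[0,0,0],"claw":25},
])

```text
clock: 17.0
tool_pos: [0.5105, -0.2265, 0.0178]
orientation: [-180.0, 0.0, -168.6]
force: [0.5, 0.5, -1.8]
opening: 0.046
gripper_force: 30.0
```

Emit:
arm_command([
  {"translation":[0,0,0.5],"rotation":[0,0,0],"claw":25},
  {"translation":[0,0,0.5],"rotation":[0,0,0],"claw":25},
])

```text
clock: 17.2
tool_pos: [0.5105, -0.2265, 0.0177]
orientation: [-180.0, 0.0, -168.6]
force: [-2.0, 2.0, 4.6]
opening: 0.0455
gripper_force: 30.0
```

The module is on the floor of the nest. I'll open, rise and look.

Emit:
arm_command([
  {"translation":[0,0,0],"rotation":[0,0,0],"claw":80},
  {"translation":[0,0,0],"rotation":[0,0,0],"claw":80},
  {"translation":[0,0,0],"rotation":[0,0,0],"claw":80},
  {"translation":[0,0,0],"rotation":[0,0,0],"claw":80},
  {"translation":[0,0,0],"rotation":[0,0,0],"claw":80},
])

```text
clock: 17.7
tool_pos: [0.5103, -0.2265, 0.017]
orientation: [180.0, -0.0, -168.6]
force: [-0.3, 0.3, -0.5]
opening: 0.0778
gripper_force: 0.0
```

Emit:
arm_command([
  {"translation":[0,0,-20],"rotation":[0,0,0],"claw":80},
  {"translation":[0,0,-50],"rotation":[0,0,0],"claw":80},
  {"translation":[0,0,-85],"rotation":[0,0,0],"claw":80},
  {"translation":[0,0,-120],"rotation":[0,0,0],"claw":80},
  {"translation":[0,0,-120],"rotation":[0,0,0],"claw":80},
])

```text
clock: 18.2
tool_pos: [0.5133, -0.2272, 0.1422]
orientation: [-179.8, 0.4, -168.5]
force: [0.0, -0.1, -0.0]
opening: 0.08
gripper_force: 0.0
```

Emit:
arm_command([
  {"translation":[0,0,0],"rotation":[0,0,0],"claw":80},
  {"translation":[0,0,0],"rotation":[0,0,0],"claw":80},
  {"translation":[0,0,0],"rotation":[0,0,0],"claw":80},
])

```text
clock: 18.5
tool_pos: [0.5096, -0.2264, 0.1359]
orientation: [180.0, -0.1, -168.6]
force: [-0.1, 0.2, -0.7]
opening: 0.08
gripper_force: 0.0
```

```bash
python3 - <<'E'
from h import *
o=ctrl.get_obs();print(o["tool_pos"],o["orientation"])
p,d=ctrl.snapshot("wrist");cv2.imwrite("pics/w5.png",p[...,::-1])
g=cv2.cvtColor(p,cv2.COLOR_RGB2GRAY);H=cloud("wrist",d,o)
m=((abs(H[...,2]-.038)<.02)&(np.hypot(H[...,0]-.5107,H[...,1]+.2268)<.033)&(g>90)).astype(np.uint8)
n,l,s,c=cv2.connectedComponentsWithStats(m)
for i in range(1,n):
    if s[i,4]>15: print(s[i,4],onplane("wrist",c[i],.038,o)[0].round(4),np.median(H[l==i][:,2]).round(4))
t,dt=ctrl.snapshot("top");T=cloud("top",dt)
m=((T[...,2]>.02)&(abs(T[...,0]-.595)<.06)&(abs(T[...,1]-.27)<.065));print("tray obj",np.median(T[m],axis=0).round(3),T[m][:,2].max())
E
```

```text
[ 0.50955682 -0.2263729   0.13587282] [ 1.79959415e+02 -1.16153083e-01 -1.68580324e+02]
40 [ 0.4894 -0.2492  0.038 ] 0.0392
38 [ 0.4825 -0.2143  0.038 ] 0.0394
1085 [ 0.5101 -0.2268  0.038 ] 0.0393
36 [ 0.5385 -0.2395  0.038 ] 0.0392
35 [ 0.5312 -0.2041  0.038 ] 0.039
tray obj [0.612 0.297 0.032] 0.041235580709500175
```

View pics/w5.png

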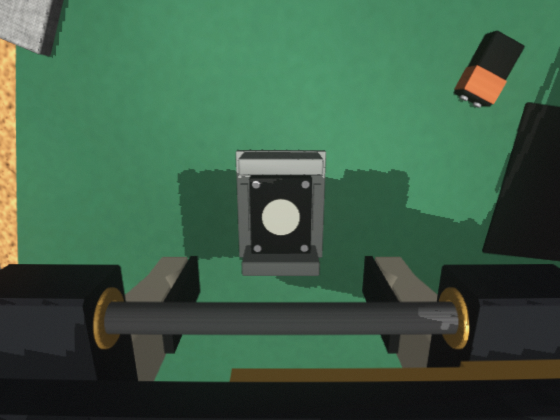

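The picture shows the module seated between the cheeks, tag at (281,217). It measures (0.510, -0.227), level with its top at 39 mm and square to the nest. The failed module lies in the tray. I'm handing the job in.

```bash
python3 -c "
from plant import ctrl
print(ctrl.close_job())"
```

```text
the job is handed in; nothing more can be done
None
```

The job is handed in at about 18.6 s of the 61 s allowed: the failed module lies in the reject tray and the good module is released flat on the pass nest floor, measured within about 1 mm of centre; the system returned no verdict.

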